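# Index the fettling turntable to the overflow end and lock it with the spring plunger

## Robot

A 6-joint arm with a two-finger parallel gripper is mounted at the origin on the work surface. World frame = base frame: x ahead of the robot, y to its left, z up, the work surface at z = 0. Lengths are in mm, angles in rad, forces in N, time in s.
With the tool pointing down it reaches from about 375 to 925 mm from the base axis. Payload 5.7 kg.
Tool frame: the origin (TCP) lies at the very end of the fingers, on their centre line; the grasp point (between the pads) lies 19 mm behind it (arm.tcp_to_grasp is the distance from the TCP to the grasp point, in mm); z points along the fingers, y is the line along which they close (so a half turn about z gives the same grasp; the last joint's range is limited). The gripper opens to 85 mm and grips with 20 to 120 N. Pads are 22 mm wide; open, the fingers measure 114 mm over their backs; the gripper's body (76 mm by 85 mm) begins 54 mm behind the grasp point. The pads swing forward as they close: fully open they stand 13 mm farther back than shut.
Start: joints at [-1.264, 0.359, 1.51, -0, 1.272, -0.115], TCP at [245.624, -547.387, 231.267] pointing down, gripper open.
Joint ranges: [-2.97, 2.97], [-1.01, 2.36], [0.21, 2.38], [-0.96, 4.11], [0.2, 2.71], [-2.98, 2.98]. Speed limits (rad/s): [2.39, 2.39, 3.14, 3.14, 3.14, 3.14].

## Interface

Orientations are given as a 3x3 rotation matrix whose columns are the frame's x, y, z axes.
In Python, from station import arm, vision, job_done gives the robot as it stands. The module is installed in compiled form; this text tells all that it offers.
- The arm moves only by the tool step_arm, never from a script. Its argument "motion" is a list of rows, each a list of 7 numbers: the shift along the tool's x, y, z in mm, then the turn, a rotation vector about the tool's x, y, z in rad, then the closure, from -1 (fully open) to 1 (shut), so that 0 is half open. A call has exactly 5 rows; each row is the pose to reach, as a shift and turn from the pose commanded when the call began, along the tool's axes at that moment; what a row does not reach only later rows make up. A row lasts 1/8 s, in which the tool goes at most 62.5 mm and 10.7 degrees, less where a joint would pass 70% of its speed; a pose out of reach is approached as far as the arm can. A call with a gripper value outside its range is refused whole. The fingers move at their own pace and stop on an object; the grip force is fixed at half the most. Time passes only in rows, so rows that repeat a pose let the fingers close, or fill a call up. It gives the time, the measured TCP pose, the force, the opening and the grip force at its end, in the units of the state.
- arm.get_obs(): the state, without advancing time (a new reading comes with each control period).
- vision.camera(name): name is "scene" or "top" or "wrist"; returns the picture (480x640x3 uint8, red, green, blue); there is no depth.
- vision.camera_info(name): a dict with "fx", "fy", "cx", "cy" (pixels), "k1" (the pictures are not rectified: a ray, as slopes to the right and down, at radius r is drawn at 1 + k1 r^2 times it, then the intrinsics apply), "rvec" (rotation vector, rad) and "tvec" (3), from world to camera coordinates, as OpenCV has them. Camera axes: x right, y down, z forward; pixel columns grow to the right and rows downward; lengths in mm; the calibration is good to about 2 mm. A picture is of the moment at which its call begins: read the wrist's pose just before it. camera_info takes no time and is no camera call; for the wrist camera it gives the pose at the moment of the call.
- job_done(): hands the job in; it is judged then, once.
The state is a dict: "time": time; "joint_positions": joint angles; "dq": joint speeds; "joint_torque": joint torques, N m; "tool_pos": TCP position; "tool_rot": TCP orientation; "force": force on the tool from outside, world axes, zero at the start; "wrist_torque": the same for the moment, N m; "width": opening from 0.0 (shut) to 1.0 (fully open); "finger_force": force on a finger pad.
Only numpy, scipy, OpenCV 4.12 (cv2) and the standard library are available. Lean on these libraries where they do the work, as an engineer would, in place of code of your own. Each camera call takes 0.05 s, during which the arm holds its last target. There are 200 camera calls.

## Task

Turn the fettling turntable (it has an upright wooden hand knob) until the end of the clay sink with the overflow cut-out faces the red spring plunger, and lock it there: pull the plunger's red collar back out of its notch, turn it clockwise a sixth of a turn and let the spring carry the pin fully home into the wheel's slot. The sink is unfired clay, so do not touch it, and leave the other tools and things on the bench where they are.

Things in the scene. Friction and masses are not known exactly. Their poses are not given: they have to be found in the camera images.
- wheel_centre (a point): On the vertical axis of the turntable's steel wheel (300 mm across, 20 mm thick, on a dark iron pedestal that never moves), level with its flat top, 105 mm above the bench. Four slots 15 mm wide, 30 mm deep are cut in the rim every 90 degrees. The wheel turns both ways without stops, about 2 N at the knob. Frame turns with the wheel: -x points to the sink's overflow end, z is up.
- wheel (a joint): Angle of the wheel in rad, growing anticlockwise seen from above. At 0 the overflow end of the sink faces the plunger and a slot stands right under the pin; the other slots come under it at +-1.571 and 3.142. Starts between -1.1 and -0.5.
- knob_grip (a point): Upright round wooden hand knob fixed on the wheel, 25 mm in diameter, wood from 18 to 78 mm above the wheel's top, on a 14 mm steel neck. Point: on the knob's axis, 45 mm above the wheel's top, 120 mm from the wheel's axis, 67.5 degrees anticlockwise from the wheel frame's x, beside a long side of the sink with 40 mm between clay and wood. Goes round with the wheel; fingers can pivot on it.
- sink: Small unfired grey-buff fireclay sink, 180 mm long (its x), 120 mm wide (y), 90 mm high, open on top, fixed on a thin board on the wheel, centred on its axis. Origin: centre of its underside, 9 mm above the wheel's top; rim 99 mm above the wheel's top. The end towards its -x has the overflow: a cut-out 48 mm wide, 18 mm deep in the rim. Not to be touched.
- weir (a point): Middle of the overflow cut-out's lower edge, on the outer face of that end of the sink, 90 mm from the wheel's axis; turns with it.
- collar_grip (a point): Red knurled collar of the spring plunger, 40 mm in diameter, 48 mm long. Point: on its axis at mid-length, parked 188 mm from the wheel's axis and 174 mm above the bench, home 14 mm lower along the axis. z: outward along the fixed axis, which leans 35 degrees from vertical, away from the wheel. Bracket head starts 46 mm below the point parked, 32 mm home, to 28 mm beside the axis. Any grip angle.
- plunger (a joint): Travel of collar and pin along the axis in m, growing as it is pulled back (outward). 0 parked in a 6 mm deep notch (settles up to 1 mm lower), -0.014 fully home (pin 11 mm down in a slot), +0.014 back stop. Turns only above +0.006. Spring pulls home: 6 N home, 9 N parked, 12 N at the stop. With no slot below, the pin rests on the wheel near -0.003; it finds a slot within 3 mm of its axis.
- collar (a joint): Turn of the collar about its axis in rad, growing clockwise for someone looking at its outer end (down towards the wheel). 0 parked in the notch; 1.047 (a sixth of a turn) over the deep slot that lets it go home; stops just beyond both. Turns easily (0.02 N m) once pulled back; let go in between, it stays out. A white line on the collar shows the turn.
- dust_brush: Flat brush with red-ended wooden handle, about 205 mm long, 62 mm wide, 18 mm high, lying on the bench outside the plunger. Leave alone.
- fettling_knife: Wooden-handled knife 240 mm long, 18 mm high, lying beside the turntable. Leave alone.
- rubbing_block: Wooden rubbing block 100 x 62 x 30 mm. Leave alone.
- water_mug: Blue mug 84 mm across, 88 mm high. Leave alone.
- spray_bottle: White bottle with green cap, 68 mm across, 170 mm high. Leave alone.
- plaster_bat: Round white plaster bat 150 mm across, 22 mm thick, lying flat. Leave alone.
- trimming_knife: Second wooden-handled knife, 240 mm long, 18 mm high. Leave alone.

How it is judged:
By the outcome, as a careful person would: the job done as asked, in the order asked, and still so for the second after the job is handed in, with the robot touching nothing.
It also fails if it takes over 48 s, if anything falls off the work surface, if the arm or the gripper's body presses on something with over 40 N, if the wrist force passes 120 N, or if a joint passes its speed limit or range.

## Working session

There is one attempt and no reset: what is moved stays moved. The work goes in short steps, Python scripts to look and compute and a tool call to move; the robot and the scene stay as the last step left them, time stands still between calls to the robot, and variables do not carry over. Pictures are saved under pics/ and viewed, at most 10 in all, crops included, and the job is handed in when it is done.

Besides the shell and the picture viewer there is one more tool, called after "Call:" as a command line: name --pt "numbers of a row" for each row, then --argument value for the rest. step_arm: Moves the arm, as the interface text tells. Its arguments: {"type":"object","properties":{"motion":{"type":"array","items":{"type":"array","items":{"type":"number"}}}},"required":["motion"]}

```bash
mkdir -p pics
python3 - <<'E'
from station import arm, vision
import cv2
for n in ("scene","top"):
    i=vision.camera_info(n); print(n,{k:(v if not hasattr(v,'round') else v) for k,v in i.items()})
    cv2.imwrite(f"pics/{n}0.png",vision.camera(n)[:,:,::-1])
o=arm.get_obs();print(o["time"],o["tool_rot"])
E
```

```text
scene {'fx': 481.1721095246882, 'fy': 481.1721095246882, 'cx': 317.2639663115765, 'cy': 238.22863727419409, 'k1': -0.02552537967473323, 'rvec': array([ 1.5342713 ,  2.32165938, -0.65486359]), 'tvec': array([ 240.6810127 , -361.28635244, 1464.66048138])}
top {'fx': 612.0365063627621, 'fy': 612.0365063627621, 'cx': 319.0660393772443, 'cy': 243.0709744409708, 'k1': -0.1854875579242292, 'rvec': array([ 2.17750269, -2.14417515,  0.13688308]), 'tvec': array([ -38.48884595,  578.40290779, 1579.07670998])}
0.1 [[ 9.12346839e-01  4.09417810e-01 -5.49359508e-04]
 [ 4.09418147e-01 -9.12345414e-01  1.62072103e-03]
 [ 1.62346428e-04 -1.70357746e-03 -9.99998536e-01]]
```

View pics/scene0.png

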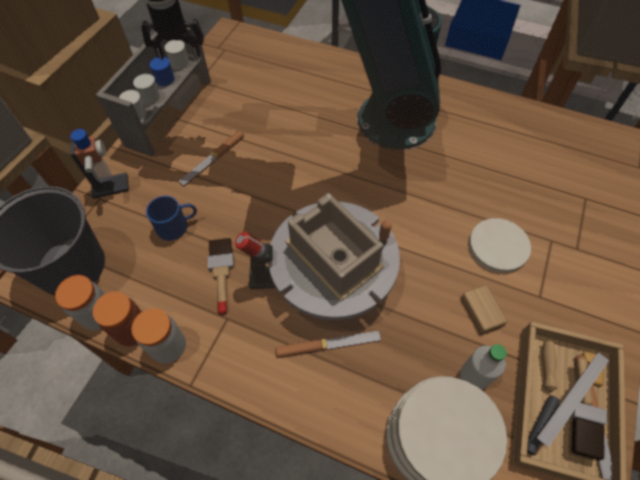

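View pics/top0.png

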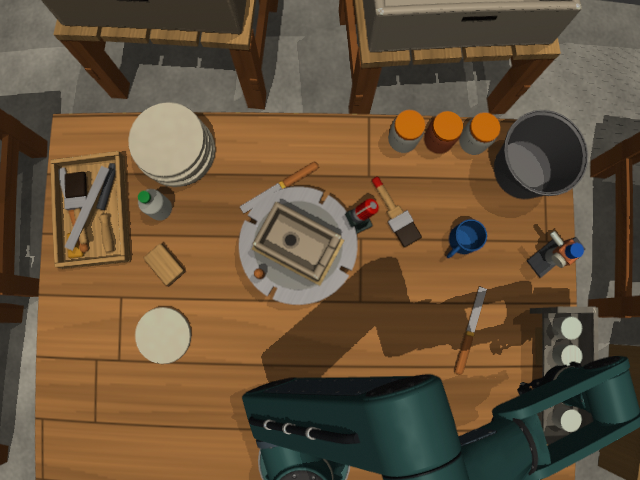

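```bash
cat > h.py <<'E'
import numpy as np, cv2
from station import arm, vision
def K(i): return np.array([[i["fx"],0,i["cx"]],[0,i["fy"],i["cy"]],[0,0,1]]),np.array([i["k1"],0,0,0,0.])
def onplane(i,uv,z):
    k,d=K(i); uv=np.asarray(uv,float).reshape(-1,1,2)
    p=cv2.undistortPoints(uv,k,d)[:,0]; R=cv2.Rodrigues(np.array(i["rvec"]))[0]; t=np.array(i["tvec"])
    c=-R.T@t; r=np.c_[p,np.ones(len(p))]@R
    return c+r*((z-c[2])/r[:,2])[:,None]
def proj(i,P):
    k,d=K(i); return cv2.projectPoints(np.asarray(P,float).reshape(-1,1,3),np.array(i["rvec"]),np.array(i["tvec"]),k,d)[0][:,0]
E
python3 - <<'E'
import cv2,numpy as np
a=cv2.imread("pics/top0.png")[170:320,225:415]; b=cv2.imread("pics/scene0.png")[185:330,225:415]
a=cv2.resize(a,None,fx=4,fy=4,interpolation=cv2.INTER_CUBIC);cv2.imwrite("pics/topc.png",a)
b=cv2.resize(b,None,fx=4,fy=4,interpolation=cv2.INTER_CUBIC);cv2.imwrite("pics/scenec.png",b)
E
```

```text
(no output)
```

View pics/topc.png

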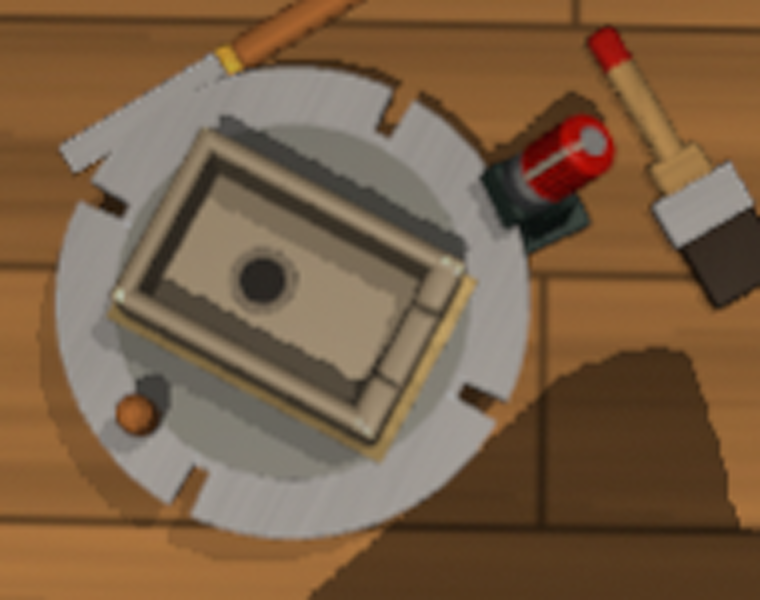

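View pics/scenec.png

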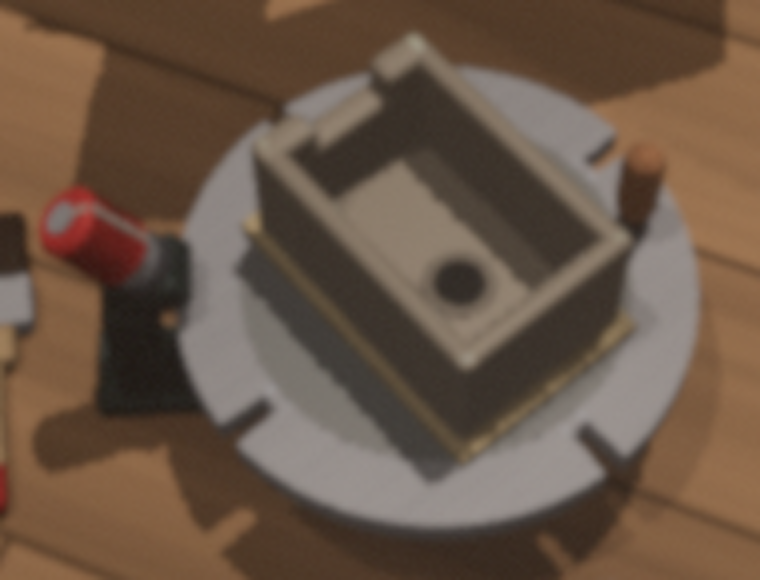

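Run:
```python
from h import *
T=vision.camera_info("top");S=vision.camera_info("scene")
tp=lambda x,y:((x+.5)/4-.5+225,(y+.5)/4-.5+170)
sp=lambda x,y:((x+.5)/4-.5+225,(y+.5)/4-.5+185)
sl=onplane(T,[tp(*p) for p in((396,108),(105,200),(190,490),(480,398))],105)
ed=onplane(T,[tp(*p) for p in((55,300),(530,300),(292,66),(292,540))],105)
print(sl.round(),ed.round())
sl2=onplane(S,[sp(*p) for p in((603,150),(247,417),(600,443))],105);print("scene slots",sl2.round())
c=sl.mean(0);print("c",c, ed.mean(0))
kb=onplane(T,[tp(137,411)],181)[0];kb2=onplane(S,[sp(645,160)],181)[0];print("knob",kb,kb2)
ce=onplane(T,[tp(592,140)],194)[0];ce2=onplane(S,[sp(65,217)],194)[0];print("collar end",ce,ce2)
d=ce2-c
for k,e in((kb,ce),(kb2,ce2)):
    dk=k-c;de=e-c;print("r",np.hypot(*dk[:2]),np.hypot(*de[:2]),"ang",np.degrees(np.arctan2(dk[1],dk[0])),np.degrees(np.arctan2(de[1],de[0])))
print("slot ang",np.degrees(np.arctan2(*(sl-c)[:,1::-1].T))%90)
```

```text
[[690. -39. 105.]
 [628. 145. 105.]
 [445.  86. 105.]
 [505. -94. 105.]] [[ 563.  175.  105.]
 [ 568. -125.  105.]
 [ 716.   28.  105.]
 [ 415.   22.  105.]]
scene slots [[442.  82. 105.]
 [684. -40. 105.]
 [623. 145. 105.]]
c [566.97124208  24.38311238 105.        ] [565.52696096  24.71609367 105.        ]
knob [488.35532237 113.66779368 181.        ] [488.52567329 115.34917808 181.        ]
collar end [ 654.55354839 -156.13840699  194.        ] [ 650.84650929 -156.38308417  194.        ]
r 118.9630915234651 200.64565616027565 ang 131.36419226445352 -64.11906880246086
r 120.11882604712913 199.27739025187435 ang 130.77319593746722 -65.1087645526495
slot ang [62.67798224 63.25118068 63.09844905 62.64955175]
```

Call:
step_arm --pt "492 -504 0 0 0 0.885 -1" --pt "492 -504 0 0 0 0.885 -1" --pt "492 -504 0 0 0 0.885 -1" --pt "492 -504 0 0 0 0.885 -1" --pt "492 -504 0 0 0 0.885 -1"

```text
time: 0.72
tool_pos: [351.5, -258.9, 231.2]
tool_rot: [[0.893, -0.451, 0.0], [-0.451, -0.893, 0.0], [0.0, -0.0, -1.0]]
force: [0.8, 0.1, 1.4]
width: 1.004
finger_force: 0.0
```

Call:
step_arm --pt "-46 -394 0 0 0 0 -1" --pt "-46 -394 0 0 0 0 -1" --pt "-46 -394 0 0 0 0 -1" --pt "-46 -394 0 0 0 0 -1" --pt "-46 -394 0 0 0 0 -1"

```text
time: 1.35
tool_pos: [457.2, 35.4, 231.4]
tool_rot: [[0.895, -0.445, 0.0], [-0.445, -0.895, -0.0], [0.0, 0.0, -1.0]]
force: [2.0, 0.6, 0.2]
width: 0.998
finger_force: 0.0
```

Call:
step_arm --pt "-10 -86 0 0 0 0 -1" --pt "-10 -86 0 0 0 0 -1" --pt "-10 -86 0 0 0 0 -1" --pt "-10 -86 0 0 0 0 -1" --pt "-10 -86 0 0 0 0 -1"

```text
time: 1.98
tool_pos: [485.9, 113.7, 231.3]
tool_rot: [[0.895, -0.447, -0.001], [-0.447, -0.895, -0.0], [-0.0, 0.0, -1.0]]
force: [0.6, -1.1, 0.2]
width: 1.002
finger_force: 0.0
```

Run:
```python
from h import *
i=vision.camera_info("wrist");cv2.imwrite("pics/w1.png",vision.camera("wrist")[:,:,::-1])
print(proj(i,[[488.4,114.5,183],[565,24,105],[485.9,113.7,231]]), onplane(i,[[320,240]],183))
```

```text
[[314.64171216 259.70036752]
 [382.18055036  75.01438611]
 [317.63179991 300.82434581]] [[497.66287558 106.45081    183.        ]]
```

View pics/w1.png

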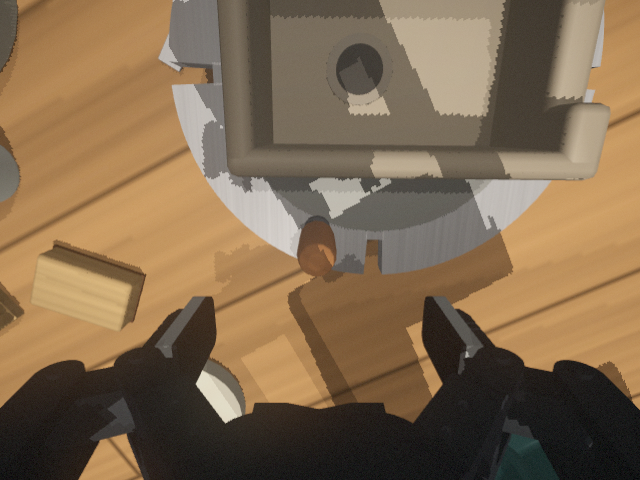

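Call:
step_arm --pt "2 -1.5 60 0 0 0 -1" --pt "2 -1.5 84 0 0 0 -1" --pt "2 -1.5 84 0 0 0 1" --pt "2 -1.5 84 0 0 0 1" --pt "2 -1.5 84 0 0 0 1"

```text
time: 2.65
tool_pos: [490.0, 115.2, 148.8]
tool_rot: [[0.895, -0.446, 0.003], [-0.446, -0.895, 0.0], [0.002, -0.002, -1.0]]
force: [0.2, 0.3, 0.5]
width: 0.378
finger_force: 0.0
```

Call:
step_arm --pt "0 0 0 0 0 0 1" --pt "0 0 0 0 0 0 1" --pt "0 0 0 0 0 0 1" --pt "0 0 0 0 0 0 1" --pt "0 0 0 0 0 0 1"

```text
time: 3.28
tool_pos: [490.5, 114.9, 149.1]
tool_rot: [[0.895, -0.445, 0.004], [-0.445, -0.895, -0.001], [0.004, -0.001, -1.0]]
force: [-0.0, -2.3, 6.9]
width: 0.269
finger_force: 59.4
```

Call:
step_arm --pt "-3.8 10.4 0 0 0 -0.0925 1" --pt "-6.5 21.2 0 0 0 -0.185 1" --pt "-8.3 32.1 0 0 0 -0.2775 1" --pt "-9.1 43.2 0 0 0 -0.37 1" --pt "-8.8 54.3 0 0 0 -0.4625 1"

```text
time: 3.9
tool_pos: [456.9, 71.2, 149.1]
tool_rot: [[1.0, 0.004, 0.002], [0.004, -1.0, 0.002], [0.002, -0.002, -1.0]]
force: [-3.5, 3.6, 11.4]
width: 0.266
finger_force: 61.9
```

Call:
step_arm --pt "-3.8 10.4 0 0 0 -0.0925 1" --pt "-6.5 21.2 0 0 0 -0.185 1" --pt "-8.3 32.1 0 0 0 -0.2775 1" --pt "-9.1 43.2 0 0 0 -0.37 1" --pt "-8.8 54.3 0 0 0 -0.4625 1"

```text
time: 4.53
tool_pos: [446.9, 16.9, 149.1]
tool_rot: [[0.893, 0.45, -0.001], [0.45, -0.893, 0.001], [-0.0, -0.002, -1.0]]
force: [-7.6, 4.2, 16.8]
width: 0.269
finger_force: 62.4
```

Run:
```python
from h import *
o=arm.get_obs();print(o["tool_pos"],o["force"])
for n in ("top","scene"): cv2.imwrite(f"pics/{n}1.png",vision.camera(n)[:,:,::-1])
i=vision.camera_info("wrist");cv2.imwrite("pics/w2.png",vision.camera("wrist")[:,:,::-1])
np.save("w2.npy",np.r_[i["rvec"],i["tvec"]])
a=cv2.resize(cv2.imread("pics/top1.png")[170:320,225:415],(760,600),interpolation=cv2.INTER_CUBIC);cv2.imwrite("pics/topc1.png",a)
```

```text
[446.89528186  16.87871314 149.05255324] [-7.57463257  4.21986156 16.75132812]
```

View pics/topc1.png

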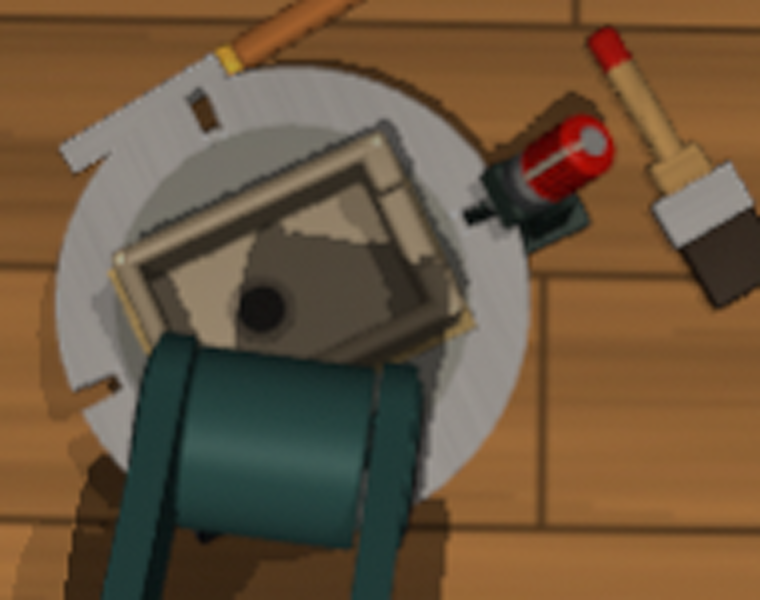

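Run:
```python
from h import *
T=vision.camera_info("top")
tp=lambda x,y:((x+.5)/4-.5+225,(y+.5)/4-.5+170)
s=onplane(T,[tp(*p) for p in((480,213),(98,389),(205,111))],105)
c=np.array([566.5,24.5])
for p in s: d=p[:2]-c; print(p.round(1),np.hypot(*d),np.degrees(np.arctan2(d[1],d[0])))
d=s[0]-s[1];print(np.degrees(np.arctan2(d[1],d[0])))
# refine the collar white line / predicted outline per azimuth
S=vision.camera_info("scene")
for az in(-63,-64,-65):
    u=np.array([np.cos(np.radians(az)),np.sin(np.radians(az))])
    for n,i,cc,s,o in(("top",T,[566.5,24.5],4,(225,170)),("scene",S,[563,21],4,(225,185))):
        P=[np.r_[np.array(cc)+u*r,z] for r,z in((201.8,193.7),(174.2,154.3))]
        print(az,n,((proj(i,P)-o+.5)*s-.5).round(1).tolist())
# red blob centroids
for f,o in(("top1",(225,170)),("scene0",(225,185))):
    im=cv2.imread(f"pics/{f}.png").astype(int);m=((im[:,:,2]>110)&(im[:,:,1]<50)&(im[:,:,0]<60)).astype(np.uint8)
    n,l,st,ce=cv2.connectedComponentsWithStats(m)
    print(f,[((ce[k]-o+.5)*4-.5).round(1).tolist()+[int(st[k,4])] for k in range(1,n) if st[k,4]>15])
```

```text
[623.  -93.3 105. ] 130.65341571070454 -64.3742983280881
[507.3 145.8 105. ] 134.9546302897847 116.0216706293071
[686.1  82.6 105. ] 132.93920108470476 25.924675525555077
-64.17310770737969
-63 top [[590.6, 134.2], [544.8, 165.4]]
-63 scene [[57.8, 221.4], [118.8, 254.8]]
-64 top [[593.2, 139.4], [547.0, 169.8]]
-64 scene [[57.9, 215.7], [118.9, 250.0]]
-65 top [[595.7, 144.7], [549.1, 174.3]]
-65 scene [[58.2, 210.1], [119.0, 245.2]]
top1 [[609.0, 47.6, 60], [585.1, 147.7, 109]]
scene0 [[71.1, 237.8, 47], [-12.4, 488.5, 70]]
```

Call:
step_arm --pt "0 0 0 0 0 0 -1" --pt "0 0 0 0 0 0 -1" --pt "0 0 0 0 0 0 -1" --pt "0 0 0 0 0 0 -1" --pt "0 0 -60 0 0 0 -1"

```text
time: 5.3
tool_pos: [444.6, 16.6, 204.5]
tool_rot: [[0.895, 0.447, -0.01], [0.447, -0.895, 0.001], [-0.008, -0.006, -1.0]]
force: [1.0, -0.1, -1.0]
width: 1.0
finger_force: 0.0
```

Call:
step_arm --pt "0 0 -60 0 0 0 -1" --pt "0 0 -110 0 0 0 -1" --pt "108 293 -110 0.61 0 0 -1" --pt "108 293 -110 0.61 0 0 -1" --pt "108 293 -110 0.61 0 0 -1"

```text
time: 5.92
tool_pos: [586.6, -113.7, 319.1]
tool_rot: [[0.894, 0.38, -0.236], [0.448, -0.754, 0.48], [0.004, -0.535, -0.845]]
force: [2.3, 2.1, 0.4]
width: 1.0
finger_force: 0.0
```

```bash
cat > tgt.py <<'E'
# shift and turn from the present pose to the grasp pose (back mm along the axis, turn about tool z)
import sys; from h import *; from scipy.spatial.transform import Rotation as Ro
back,tz=map(float,sys.argv[1:3]); P=np.array([float(v) for v in sys.argv[3:6]] or [647,-145,174.])
az=np.radians(-64);u=np.array([np.cos(az),np.sin(az),0]);a=.5736*u+[0,0,.8192]
x=np.array([-u[1],u[0],0]);z=-a;y=np.cross(z,x)
G=np.c_[x,y,z]@Ro.from_rotvec([0,0,tz]).as_matrix()
o=arm.get_obs();R=np.array(o["tool_rot"]);p=np.array(o["tool_pos"])
print(o["time"],p.round(1),np.round(o["joint_positions"],2),"shift",(R.T@(P+(back-19)*a-p)).round(1),"rot",Ro.from_matrix(R.T@G).as_rotvec().round(3))
E
python3 tgt.py 80 -0.52
```

```text
5.925 [ 586.6 -113.7  319.1] [-0.5   0.54  1.14  0.33  1.93  0.65] shift [ 39.2 127.   32.3] rot [ 0.044  0.014 -0.509]
```

Call:
step_arm --pt "20 60 -5 0.02 0.007 -0.18 -1" --pt "39 115 0 0.044 0.014 -0.36 -1" --pt "39 127 10 0.044 0.014 -0.509 -1" --pt "39 127 32 0.044 0.014 -0.509 -1" --pt "39 127 32 0.044 0.014 -0.509 -1"

```text
time: 6.55
tool_pos: [659.0, -174.7, 220.4]
tool_rot: [[0.604, 0.755, -0.257], [0.747, -0.422, 0.514], [0.279, -0.502, -0.818]]
force: [-0.4, 0.0, 0.3]
width: 1.002
finger_force: 0.0
```

```bash
python3 tgt.py 0 -0.52
python3 - <<'E'
from h import *
i=vision.camera_info("wrist");cv2.imwrite("pics/w3.png",vision.camera("wrist")[:,:,::-1])
a=np.array([.2515,-.5155,.8192]);P=np.array([647,-145,174.])
print(proj(i,[P+24*a,P,P-24*a]).round(0).tolist())
E
```

```text
6.55 [ 659.  -174.7  220.4] [-0.53  0.77  0.96  0.34  1.92  0.1 ] shift [ 2.1  1.8 75.3] rot [-0.004  0.004 -0.004]
[[322.0, 269.0], [321.0, 254.0], [321.0, 242.0]]
```

View pics/w3.png

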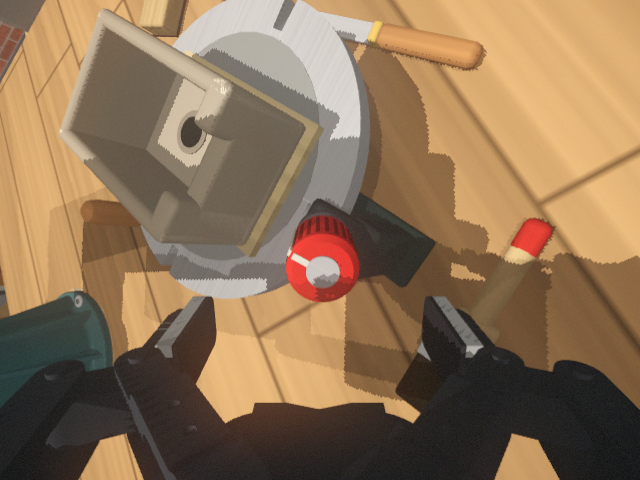

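Call:
step_arm --pt "2 2 40 0 0 0 -1" --pt "2 2 74 0 0 0 -1" --pt "2 2 74 0 0 0 -1" --pt "2 2 74 0 0 0 1" --pt "2 2 74 0 0 0 1"

```text
time: 7.22
tool_pos: [645.2, -138.3, 163.1]
tool_rot: [[0.602, 0.758, -0.25], [0.747, -0.425, 0.511], [0.281, -0.495, -0.822]]
force: [0.3, 0.3, 1.0]
width: 0.604
finger_force: 0.0
```

Call:
step_arm --pt "0 0 0 0 0 0 1" --pt "0 0 0 0 0 0 1" --pt "0 0 0 0 0 0 1" --pt "0 0 0 0 0 0 1" --pt "0 0 0 0 0 0 1"

```text
time: 7.85
tool_pos: [644.5, -137.9, 163.1]
tool_rot: [[0.603, 0.757, -0.252], [0.747, -0.424, 0.512], [0.281, -0.496, -0.822]]
force: [-1.0, -1.8, 5.0]
width: 0.455
finger_force: 62.0
```

```bash
python3 tgt.py 0 -0.52; python3 tgt.py 10 0.55
```

```text
7.85 [ 644.5 -137.9  163.1] [-0.5   0.77  1.11  0.34  1.77  0.08] shift [-0.7 -0.5  5.8] rot [ 0.003  0.004 -0.002]
7.85 [ 644.5 -137.9  163.1] [-0.5   0.77  1.11  0.34  1.77  0.08] shift [-0.7 -0.5 -4.2] rot [0.004 0.002 1.068]
```

Call:
step_arm --pt "0 0 -4 0 0 0 1" --pt "0 0 -8 0 0 0 1" --pt "0 0 -11 0 0 0 1" --pt "0 0 -11 0 0 0 1" --pt "0 0 -11 0 0 0 1"

```text
time: 8.48
tool_pos: [646.4, -141.7, 168.7]
tool_rot: [[0.603, 0.756, -0.255], [0.747, -0.423, 0.513], [0.28, -0.5, -0.819]]
force: [-0.1, 6.2, -9.9]
width: 0.455
finger_force: 61.6
```

Call:
step_arm --pt "0 0 -2 0 0 0 1" --pt "0 0 -4 0 0 0 1" --pt "0 0 -4 0 0 0 1" --pt "0 0 -4 0 0 0 1" --pt "0 0 -4 0 0 0 1"

```text
time: 9.1
tool_pos: [647.3, -143.6, 171.8]
tool_rot: [[0.603, 0.756, -0.255], [0.747, -0.423, 0.513], [0.28, -0.5, -0.819]]
force: [-1.1, 5.6, -10.8]
width: 0.459
finger_force: 62.0
```

Call:
step_arm --pt "0 0 0 0 0 0.12 1" --pt "0 0 0 0 0 0.24 1" --pt "0 0 0 0 0 0.36 1" --pt "0 0 0 0 0 0.48 1" --pt "0 0 0 0 0 0.6 1"

```text
time: 9.72
tool_pos: [647.4, -144.1, 171.5]
tool_rot: [[0.926, 0.279, -0.255], [0.374, -0.773, 0.513], [-0.054, -0.57, -0.82]]
force: [-0.8, 5.1, -11.5]
width: 0.458
finger_force: 62.1
```

Call:
step_arm --pt "0 0 0 0 0 0.12 1" --pt "0 0 0 0 0 0.24 1" --pt "0 0 0 0 0 0.36 1" --pt "0 0 0 0 0 0.46 1" --pt "0 0 0 0 0 0.46 1"

```text
time: 10.35
tool_pos: [647.3, -144.5, 171.5]
tool_rot: [[0.954, -0.156, -0.255], [-0.004, -0.859, 0.512], [-0.299, -0.488, -0.82]]
force: [0.0, 3.4, -14.1]
width: 0.454
finger_force: 62.0
```

```bash
python3 tgt.py 0 0.527
python3 - <<'E'
from h import *
o=arm.get_obs();print(o["force"],o["wrist_torque"])
E
```

```text
10.35 [ 647.3 -144.5  171.5] [-0.51  0.77  1.08  0.34  1.8   1.14] shift [-0.9 -0.8 16.8] rot [ 0.004  0.003 -0.016]
[  0.04832819   3.35971591 -14.1105462 ] [-1.21464797 -0.76193066 -0.07477921]
```

Call:
step_arm --pt "0 0 4 0 0 0 1" --pt "0 0 8 0 0 0 1" --pt "0 0 11 0 0 0 1" --pt "0 0 14 0 0 0 1" --pt "0 0 14 0 0 0 1"

```text
time: 10.98
tool_pos: [644.2, -138.0, 161.7]
tool_rot: [[0.955, -0.156, -0.253], [-0.005, -0.859, 0.511], [-0.297, -0.487, -0.821]]
force: [0.7, -2.5, -14.6]
width: 0.454
finger_force: 62.3
```

Call:
step_arm --pt "0 0 3 0 0 0 1" --pt "0 0 6 0 0 0 1" --pt "0 0 8 0 0 0 1" --pt "0 0 8 0 0 0 1" --pt "0 0 8 0 0 0 1"

```text
time: 11.6
tool_pos: [643.6, -136.4, 159.3]
tool_rot: [[0.956, -0.154, -0.249], [-0.007, -0.861, 0.509], [-0.293, -0.485, -0.824]]
force: [-0.1, -12.2, 5.2]
width: 0.455
finger_force: 74.3
```

Call:
step_arm --pt "0 0 -7 0 0 0 1" --pt "0 0 -7 0 0 0 1" --pt "0 0 -7 0 0 0 -1" --pt "0 0 -7 0 0 0 -1" --pt "0 0 -7 0 0 0 -1"

```text
time: 12.22
tool_pos: [644.1, -136.2, 162.4]
tool_rot: [[0.955, -0.155, -0.253], [-0.003, -0.858, 0.513], [-0.297, -0.489, -0.82]]
force: [-0.0, -0.4, 0.2]
width: 0.998
finger_force: 0.0
```

Call:
step_arm --pt "0 0 -20 0 0 0 -1" --pt "0 0 -75 0 0 0 -1" --pt "0 0 -75 0 0 0 -1" --pt "0 0 -75 0 0 0 -1" --pt "0 0 -75 0 0 0 -1"

```text
time: 12.85
tool_pos: [662.1, -174.3, 222.0]
tool_rot: [[0.954, -0.157, -0.255], [-0.003, -0.858, 0.513], [-0.299, -0.489, -0.819]]
force: [-0.4, 0.2, -1.0]
width: 1.005
finger_force: 0.0
```

Run:
```python
from h import *
cv2.imwrite("pics/top2.png",vision.camera("top")[:,:,::-1]);cv2.imwrite("pics/scene2.png",vision.camera("scene")[:,:,::-1]);
i=vision.camera_info("wrist");cv2.imwrite("pics/w4.png",vision.camera("wrist")[:,:,::-1])
a=np.array([.2515,-.5155,.8192]);P=np.array([647,-145,174.])
for t in(0,-3,-14): print(t,proj(i,[P+(24+t)*a]).round(1).tolist())
A=cv2.resize(cv2.imread("pics/top2.png")[180:320,230:330],None,fx=4,fy=4,interpolation=cv2.INTER_CUBIC)
B=cv2.resize(cv2.imread("pics/w4.png")[0:400,140:540],(400,400));B=cv2.copyMakeBorder(B,0,160,0,0,cv2.BORDER_CONSTANT)
cv2.imwrite("pics/m4.png",np.hstack([A,B]))
```

```text
0 [[319.0, 272.2]]
-3 [[319.0, 270.1]]
-14 [[318.9, 262.9]]
```

View pics/m4.png

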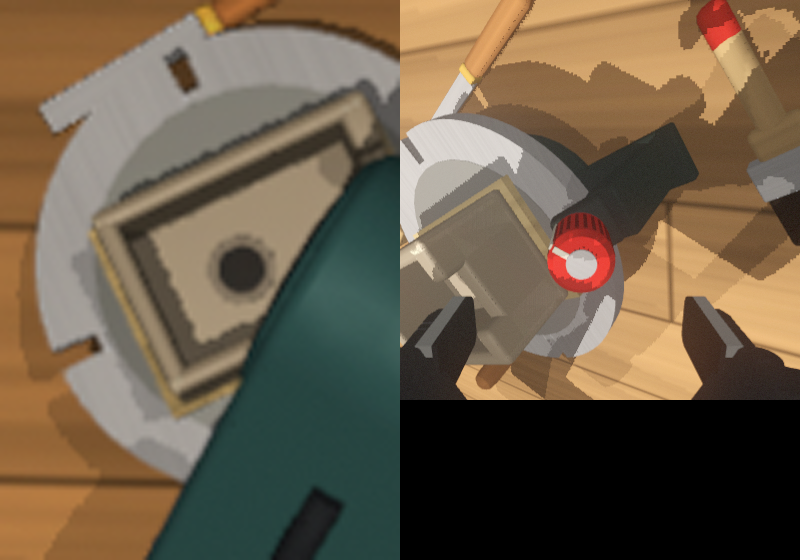

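Run:
```python
from h import *
a=np.array([.2515,-.5155,.8192]);P=np.array([647,-145,174.])
T=vision.camera_info("top");S=vision.camera_info("scene")
for n,i in(("top",T),("scene",S)):
    A,B=[cv2.imread(f"pics/{n}{k}.png").astype(int) for k in(0,2)]
    print(n,"pred",(proj(i,[P+10*a])-proj(i,[P+24*a])).round(1).tolist(), proj(i,[P+24*a]).round())
    for I in(A,B):
        c=proj(i,[P+a*10])[0].astype(int);m=(I[:,:,2]>90)&(I[:,:,1]<60)&(I[:,:,0]<70)
        w=np.zeros_like(m);w[c[1]-16:c[1]+17,c[0]-16:c[0]+17]=1
        ys,xs=np.nonzero(m&w);print(len(xs),xs.mean().round(1) if len(xs) else 0,ys.mean().round(1) if len(xs) else 0, (xs.min(),xs.max(),ys.min(),ys.max()) if len(xs) else 0)
for f in("w3","w4"):
    I=cv2.imread(f"pics/{f}.png").astype(int)
    m=(I.max(2)-I.min(2)<30)&(I.min(2)>120);w=np.zeros_like(m);w[245:295,300:345]=1
    r=(I[:,:,2]>130)&(I[:,:,1]<90);r[:, :270]=0;r[:,370:]=0;r[:200]=0;r[310:]=0
    ys,xs=np.nonzero(m&w);yr,xr=np.nonzero(r);print(f,len(xs),np.median(xs),np.median(ys),"red",xr.min(),xr.max(),yr.min(),yr.max())
tp=lambda x,y:((x+.5)/4-.5+230,(y+.5)/4-.5+180)
s=onplane(T,[tp(181,70),tp(80,349)],105)
for p in s: d=p[:2]-[566.5,24.5]; print(np.hypot(*d),np.degrees(np.arctan2(d[1],d[0])))
```

```text
top pred [[-3.4, 2.2]] [[373. 205.]]
221 367.0 208.9 (np.int64(355), np.int64(378), np.int64(198), np.int64(219))
107 368.1 207.9 (np.int64(361), np.int64(375), np.int64(201), np.int64(214))
scene pred [[4.5, 2.5]] [[240. 240.]]
182 248.3 242.6 (np.int64(236), np.int64(260), np.int64(230), np.int64(251))
109 246.0 242.4 (np.int64(238), np.int64(252), np.int64(235), np.int64(250))
w3 738 321.0 269.0 red 286 358 216 301
w4 738 320.0 263.0 red 287 354 225 292
134.63013704488216 26.794576696401773
133.810994574207 116.25059838392409
```

Call:
step_arm --pt "0 0 -60 0 0 0 -1" --pt "0 0 -120 0 0 0 -1" --pt "0 120 -180 0 0 0 -1" --pt "0 120 -180 0 0 0 -1" --pt "0 120 -180 0 0 0 -1"

```text
time: 13.62
tool_pos: [688.3, -375.1, 308.4]
tool_rot: [[0.954, -0.162, -0.253], [-0.009, -0.857, 0.515], [-0.301, -0.489, -0.819]]
force: [-0.5, 0.2, -0.6]
width: 1.002
finger_force: 0.0
```

Run:
```python
from h import *
o=arm.get_obs();print(o["time"],o["tool_pos"])
L=[]
for n,(x,y) in(("top",(320,165)),("scene",(215,190))):
    I=vision.camera(n)[:,:,::-1];cv2.imwrite(f"pics/{n}3.png",I)
    for J in(cv2.imread(f"pics/{n}0.png"),I): L.append(cv2.resize(J[y:y+70,x:x+95],(380,280),interpolation=cv2.INTER_CUBIC))
cv2.imwrite("pics/m5.png",np.vstack([np.hstack(L[:2]),np.hstack(L[2:])]))
```

```text
13.625 [ 688.30697639 -375.05792796  308.35852232]
```

View pics/m5.png

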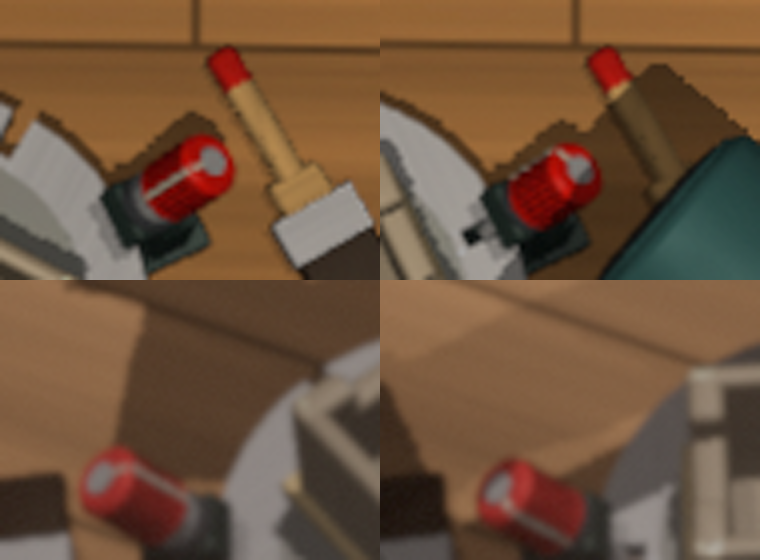

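```bash
python3 -c "
from station import job_done
print(job_done())"
```

```text
the job is handed in; nothing more can be done
None
```

The job is handed in, with no verdict returned: the turntable was turned so the overflow end faces the plunger, and the collar was pulled back and turned a sixth clockwise. Lowering it in the grip met resistance about 4 mm below parked, so I backed off and released it; the spring then took it 12–14 mm down by the pictures, which fits fully home.

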